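# Set the end stop of a column cradle with its knurled wheel

## Robot

A 6-joint arm with a two-finger parallel gripper is mounted at the origin on a cart in front of the work surface, level with it; the furniture and walls round the work are solid. World frame = base frame: x ahead of the robot, y to its left, z up, the work surface at z = 0. Lengths are in m, angles in degrees, forces in N, time in s.
With the tool pointing down it reaches from about 0.25 to 0.725 m from the base axis. Payload 9.7 kg.
Tool frame: the origin (TCP) lies at the very end of the fingers, on their centre line; the grasp point (between the pads) lies 19 mm behind it; z points along the fingers, y is the line along which they close (so a half turn about z gives the same grasp; the last joint's range is limited). The gripper opens to 85 mm and grips with 20 to 120 N. Pads are 22 mm wide; open, the fingers measure 114 mm over their backs; the gripper's body (76 mm by 85 mm) begins 54 mm behind the grasp point. The pads swing forward as they close: fully open they stand 13 mm farther back than shut.
Start: joints at [72.422, 4.979, 10.078, 95.1, 0, 90], TCP at [0.166, 0.524, 0.231] pointing down, gripper open.
Joint ranges: [-179.16, 179.16], [-48.56, 103.87], [-65.8, 70.77], [-126.05, 130.52], [-82.76, 87.17], [-180, 180]. Speed limits (degrees/s): [127.2, 127.2, 147.25, 180, 180, 180].

## Interface

Orientations are given as [roll, pitch, yaw] about the fixed x, y, z axes, in that order (R = Rz(yaw) Ry(pitch) Rx(roll)).
In Python, from workcell import bot gives the robot as it stands.
- The arm moves only by the tool arm_command, never from a script. Its argument "series" is a list of rows, each a list of 4 numbers: the shift along the tool's x, y, z in m, then the turn about the tool's z in rad. A call has exactly 5 rows; each row is the pose to reach, as a shift and turn from the pose commanded when the call began, along the tool's axes at that moment; what a row does not reach only later rows make up. A row lasts 1/10 s, in which the tool goes at most 50 mm and 8.59 degrees, less where a joint would pass 70% of its speed; a pose out of reach is approached as far as the arm can. A call with a gripper value outside its range is refused whole. "hand" is the finger opening in m, from 0 to 0.0854, set as the call begins (left out, the last holds). The fingers move at their own pace and stop on an object; "grip_force" is the grip in N (left out, the last holds). Time passes only in rows, so rows that repeat a pose let the fingers close, or fill a call up. It gives the time, the measured TCP pose, the force, the opening and the grip force at its end, in the units of the state.
- bot.get_obs(): the state, without advancing time (a new reading comes with each control period).
- bot.camera(name): name is "scene" or "top" or "wrist"; returns a dict with "color" (384x512x3 uint8, blue, green, red), "camera_matrix" (3x3 intrinsics, pixels), "xyz" and "orientation" of the camera in the world; the wrist camera has in their place "T_tool_cam" (4x4, takes a point from camera to tool coordinates, whose origin is the TCP and whose axes are the flange's). Camera axes: x right, y up, looking along -z (the intrinsics and any distortion apply to the point x, -y, -z); pixel columns grow to the right and rows downward; lengths in m; the calibration is good to about 2 mm. A picture is of the moment at which its call begins: read the wrist's pose just before it. There is no depth.
- bot.job_done(): hands the job in; it is judged then, once.
Trained networks look in the newest picture that a camera, given by its name, has taken for a name from the list of things; names that differ only in an ending like _2 or _b are one class to them, and where a whole thing is asked for, a point or a joint stands for the part that bears it (a point fixed in the world has none). Each returns a list of dicts, best first, with "confidence" (0 to 1); they miss things now and then, are a little off and sometimes report something else, mostly with a low value. They report only what shows in the picture. A call takes as long as a camera call.
- bot.find_in(camera, target): "location" ([column, row] in pixels, amid what is visible of it).
- bot.mark_of(camera, target): "location" ([column, row] in pixels: a listed point, or the origin of a listed thing).
The state is a dict: "time": time; "q": joint angles; "qd": joint speeds; "joint_efforts": joint torques, N m; "ee_pos": TCP position; "tcp_rot": TCP orientation; "wrist_force": force on the tool from outside, world axes, zero at the start; "torque": the same for the moment, N m; "opening": finger opening in m; "grasp_force": force on a finger pad.
Only numpy, scipy, OpenCV 4.12 (cv2) and the standard library are available. Lean on these libraries where they do the work, as an engineer would, in place of code of your own. Each camera call takes 0.05 s, during which the arm holds its last target. There are 200 camera calls.

## Task

Set the end stop of the column cradle: with a fingertip, roll the knurled wheel on the cradle so that the sliding stop closes in on the column, until the stop's pointer stands opposite the gauge's pointer; then take the finger away. Press the wheel only lightly and move the stop by the wheel alone, without touching the stop or the gauge. Do not grip, lift or shove anything: the cradle, the column in it and the things around it stay where they are.

Things in the scene. Friction and masses are not known exactly. Their poses are not given: they have to be found in the camera images.
- cradle: Loose 2.5 kg dark steel plate on rubber feet, 130 x 270 mm, top 15 mm above the bench. Origin: centre of its underside; y is its long axis, z up. Grey fixed stop (45 mm high) at its -y end, sliding stop at its +y end, wheel on its -x side, towards the robot. Nothing on it but the wheel is higher than 53 mm. A tall fixed instrument stands at the robot's left, y over 0.38 m, x over 0.3 m
- wheel_top (a point): Top of the wheel's rim, mid-width, 66 mm above the bench; axes as the cradle's. The wheel sits on a sprung plate that also carries the sliding stop: pressed down, they give from about 3 N and sink up to 6 mm (8 N), where they are solid. A finger pressed down 3 to 5 mm here and drawn along the cradle's y turns the wheel by friction; several strokes are needed
- wheel: Dark knurled steel wheel, 56 mm diameter, 26 mm wide, upright between two low grey cheeks (44 mm high). Origin: its centre. It turns about the cradle's x axis. Rolling its top towards the cradle's -y (the fixed stop) moves the sliding stop to -y, about 3.6 mm for 10 mm of rim; rolling back opens it. It takes about 1.5 N at the rim and stays where it is left
- jaw: Sliding stop: grey block 40 x 24 mm (x, y), top 43 mm above the bench, on its top a light metal pointer (12 mm wide at its root). Slides along the cradle's y, driven by the wheel only. Must not be touched
- jaw_mark (a point): Tip of the stop's horizontal pointer cone, 45.5 mm above the bench; points to the cradle's +x. It starts 20 to 38 mm to the +y side of the gauge's pointer. Axes as the cradle's
- gauge: Gauge rider: small dark block with a light metal pointer like the stop's, about 14 x 12 mm, top 52 mm above the bench, set somewhere along a steel rail at the cradle's +x edge. Must not be touched
- gauge_mark (a point): Tip of the gauge's pointer cone, which points to the cradle's -x at the height of the stop's pointer. The stop is set when the two tips have the same y in the cradle's frame; the tips then stand 2 mm apart in x. Axes as the cradle's
- column: Bare steel column with end nuts, 16 x 164 x 14 mm, lying loose in the cradle's saddles along its y axis. Origin: centre of its underside
- spanner: Small steel spanner, 111 mm long, 4 mm thick, lying in front of the cradle. Bystander
- ferrules: Small ferrule box with a clear lid, 36 x 50 x 18 mm, beside the cradle's fixed-stop end. Bystander
- rack: Vial rack 55 x 150 x 51 mm with vials in it, behind the cradle. Bystander

How it is judged:
By the outcome, as a careful person would: the job done as asked, in the order asked, and still so for the second after the job is handed in, with the robot touching nothing.
It also fails if it takes over 64 s, if anything falls off the work surface, if the arm or the gripper's body presses on something with over 40 N, if the wrist force passes 120 N, or if a joint passes its speed limit or range.

## Working session

There is one attempt and no reset: what is moved stays moved. The work goes in short steps, Python scripts to look and compute and a tool call to move; the robot and the scene stay as the last step left them, time stands still between calls to the robot, and variables do not carry over. Pictures are saved under pics/ and viewed, at most 10 in all, crops included, and the job is handed in when it is done.

Besides the shell and the picture viewer there is one more tool, called after "Call:" in YAML: its name, and indented under it one key for each argument. arm_command: Moves the arm, as the interface text tells. Its arguments: {"type":"object","properties":{"series":{"type":"array"},"hand":{"type":"number"},"grip_force":{"type":"number"}},"required":["series"]}

```bash
mkdir -p pics
cat > h.py <<'E'
import numpy as np, cv2
from scipy.spatial.transform import Rotation as R
from workcell import bot
def campose(c,o):
    if 'T_tool_cam' in c:
        T=np.eye(4);T[:3,:3]=R.from_euler('xyz',o['tcp_rot'],degrees=True).as_matrix();T[:3,3]=o['ee_pos']
        M=T@np.array(c['T_tool_cam']);return M[:3,:3],M[:3,3]
    ori=np.array(c['orientation'])
    return (ori if ori.shape==(3,3) else R.from_euler('xyz',ori,degrees=True).as_matrix()),np.array(c['xyz'])
def ray(c,o,px):
    Rm,t=campose(c,o);K=np.array(c['camera_matrix'])
    d=np.linalg.inv(K)@[px[0],px[1],1.];return t,Rm@(d*[1,-1,-1])
def at(c,o,px,z):
    t,d=ray(c,o,px);return t+d*(z-t[2])/d[2]
E
python3 - <<'E'
from h import *
o=bot.get_obs();print({k:np.round(v,3) for k,v in o.items()})
Z=dict(wheel_top=.066,wheel=.038,jaw_mark=.0455,gauge_mark=.0455,column=.015,cradle=0,spanner=0,ferrules=0,rack=0)
for n in ['top','scene']:
    c=bot.camera(n);cv2.imwrite(f'pics/{n}0.png',c['color'])
    print(n,[k for k in c],np.round(c['xyz'],3),np.round(c['orientation'],2))
    for t,z in Z.items():
        for r in bot.mark_of(n,t)[:2]:print(t,np.round(r['location'],1),round(r['confidence'],2),np.round(at(c,o,r['location'],z),4))
E
```

```text
{'time': np.float64(0.0), 'q': array([7.2422e+01, 5.0110e+00, 1.0033e+01, 9.5099e+01, 1.0000e-03,
       9.0000e+01]), 'qd': array([-0.101, -0.024, -0.036,  0.048, -0.01 , -0.011]), 'joint_efforts': array([ 3.0000e-03, -5.2038e+01,  4.6481e+01,  1.6000e-02,  0.0000e+00,
        0.0000e+00]), 'ee_pos': array([0.166, 0.524, 0.231]), 'tcp_rot': array([-1.79923e+02, -1.00000e-03,  1.62422e+02]), 'wrist_force': array([ 0.135, -0.109,  0.011]), 'torque': array([0.027, 0.009, 0.025]), 'grasp_force': np.float64(0.0), 'opening': np.float64(0.085)}
top ['color', 'camera_matrix', 'xyz', 'orientation'] [0.504 0.003 0.921] [ 5.61e+00  6.00e-02 -8.96e+01]
wheel_top [251.4 204.6] 0.84 [0.561  0.0041 0.066 ]
wheel [250.1 206.7] 0.62 [0.5582 0.007  0.038 ]
gauge_mark [220.8 157.4] 0.43 [0.668  0.0736 0.0455]
column [259.7 185.3] 0.65 [ 0.6091 -0.0146  0.015 ]
cradle [247.7 190.3] 0.87 [0.5989 0.0131 0.    ]
cradle [222.8 156.4] 0.46 [0.6789 0.0726 0.    ]
spanner [210.1 218.6] 0.58 [0.5321 0.1    0.    ]
ferrules [321.7 211.6] 0.75 [ 0.5502 -0.1596  0.    ]
rack [288.3 148.4] 0.59 [ 0.6992 -0.0821  0.    ]
scene ['color', 'camera_matrix', 'xyz', 'orientation'] [ 0.135 -0.578  0.454] [ 63.68  -1.23 -35.86]
wheel_top [249.6 198.1] 0.8 [0.5548 0.0022 0.066 ]
wheel [251.1 207.8] 0.79 [0.5631 0.0076 0.038 ]
wheel [323.3 222.9] 0.75 [ 0.647  -0.1204  0.038 ]
jaw_mark [265.5 171.9] 0.46 [0.6879 0.1217 0.0455]
gauge_mark [248.8 197. ] 0.71 [0.5785 0.038  0.0455]
gauge_mark [273.3 182.2] 0.51 [0.6682 0.0658 0.0455]
column [295.7 266.6] 0.72 [ 0.5315 -0.1719  0.015 ]
column [274.2 213.2] 0.68 [ 0.6147 -0.0068  0.015 ]
cradle [264.4 214.2] 0.67 [0.6102 0.0214 0.    ]
spanner [217.  208.9] 0.7 [0.5349 0.1    0.    ]
ferrules [293.7 267.4] 0.79 [ 0.5406 -0.1577  0.    ]
rack [321.5 223.8] 0.76 [ 0.688 -0.079  0.   ]
```

```bash
python3 -c "
import cv2
a=cv2.imread('pics/top0.png')[110:260,170:350];cv2.imwrite('pics/t0c.png',cv2.resize(a,None,fx=4,fy=4,interpolation=2))"
```

```text
(no output)
```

View pics/t0c.png

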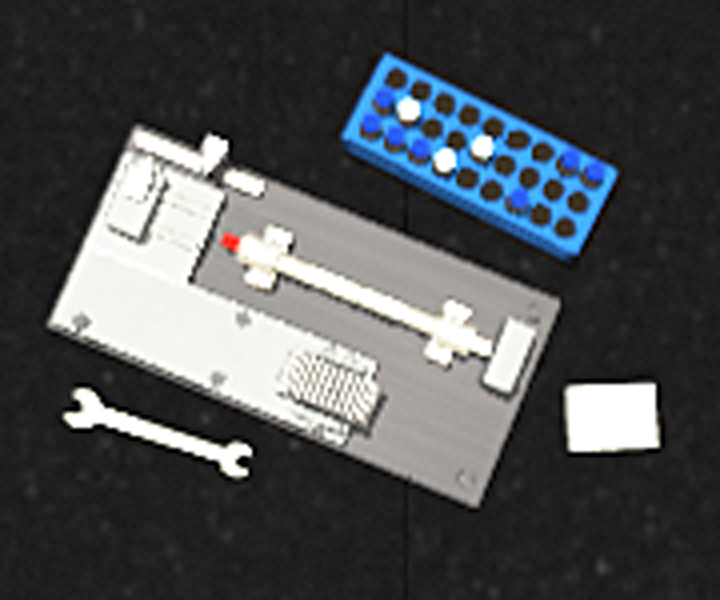

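View pics/scene0.png

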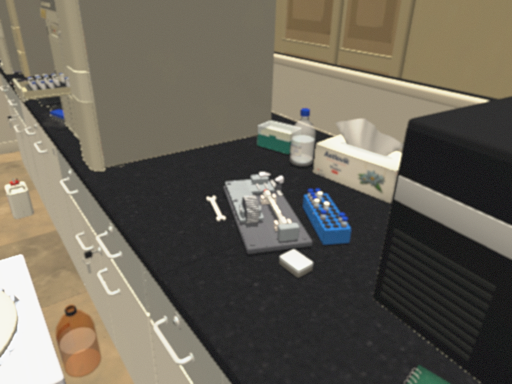

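The top view shows the cradle turned about -22°: stop at the upper left (crop 135,200), gauge at (213,150), wheel at (330,385). The spanner, ferrules and rack are clear of the wheel.

```bash
cat >> h.py <<'E'
def shift(o,p,yaw=None):
    "tool-frame shift to world p and turn about tool z to a tool yaw"
    Rm=R.from_euler('xyz',o['tcp_rot'],degrees=True).as_matrix()
    s=Rm.T@(np.array(p)-o['ee_pos'])
    return np.round(s,4), (None if yaw is None else round(np.radians(o['tcp_rot'][2]-yaw),3))
E
python3 - <<'E'
from h import *
o=bot.get_obs();c=bot.camera('top')
P=[at(c,o,(170+x/4,110+y/4),.015)[:2] for x,y in [(135,125),(560,300),(478,508),(50,325)]]
P=np.array(P);print(P,P.mean(0))
for a,b in[(1,0),(2,3)]:
    d=P[a]-P[b];print(np.linalg.norm(d),np.degrees(np.arctan2(*(-d)[::-1]))-90)
w=bot.camera('wrist');print(np.round(w['T_tool_cam'],3),np.round(w['camera_matrix']))
print(shift(o,(.25,.27,.2)),shift(o,(.56,.005,.2),157.5))
E
```

```text
[[ 0.71158288  0.11634321]
 [ 0.61061292 -0.13057986]
 [ 0.49113624 -0.08303837]
 [ 0.59408971  0.16307927]] [0.60185544 0.01645106]
0.266769442771226 -22.24027249814361
0.2667832626352604 -22.70004603704014
[[ 0.001  0.945  0.326  0.085]
 [ 1.    -0.001  0.     0.001]
 [ 0.     0.326 -0.945 -0.143]
 [ 0.     0.     0.     1.   ]] [[292.   0. 260.]
 [  0. 292. 188.]
 [  0.   0.   1.]]
(array([-0.1568, -0.2171,  0.0313]), None) (array([-0.5323, -0.3761,  0.0313]), np.float64(0.086))
```

Call:
arm_command:
  series:
    - [-0.03, -0.045, 0.006, 0]
    - [-0.06, -0.09, 0.012, 0]
    - [-0.1, -0.13, 0.02, 0.03]
    - [-0.13, -0.17, 0.03, 0.06]
    - [-0.157, -0.217, 0.031, 0.086]
  hand: 0
  grip_force: 20

```text
time: 1.6
ee_pos: [0.2454, 0.2881, 0.2005]
tcp_rot: [-180.0, 0.0, 157.5]
wrist_force: [0.7, -0.2, -0.1]
opening: 0.0125
grasp_force: 0.0
```

Run:
```python
from h import *
o=bot.get_obs();print(o['time'],o['ee_pos'],o['tcp_rot'],o['opening']);print(shift(o,(.56,.005,.18),157.5))
```

```text
1.6 [0.24536533 0.28812218 0.20053139] [-1.79967362e+02  3.82577866e-03  1.57451835e+02] 0.012472897191367804
(array([-0.3991, -0.1408,  0.0206]), np.float64(-0.001))
```

Call:
arm_command:
  series:
    - [-0.045, -0.015, 0, 0]
    - [-0.09, -0.03, 0, 0]
    - [-0.135, -0.045, 0, 0]
    - [-0.18, -0.06, 0, 0]
    - [-0.22, -0.07, 0, 0]

```text
time: 2.1
ee_pos: [0.423, 0.139, 0.2018]
tcp_rot: [180.0, 0.0, 157.4]
wrist_force: [-0.1, 1.1, 0.8]
opening: 0.0001
grasp_force: 0.0
```

Call:
arm_command:
  series:
    - [-0.045, -0.015, 0.005, 0]
    - [-0.09, -0.03, 0.01, 0]
    - [-0.13, -0.045, 0.015, 0]
    - [-0.168, -0.056, 0.02, 0]
    - [-0.168, -0.056, 0.02, 0]

```text
time: 2.6
ee_pos: [0.5575, 0.0221, 0.1793]
tcp_rot: [-179.9, -0.1, 157.3]
wrist_force: [-0.9, 0.7, -0.6]
opening: -0.0001
grasp_force: 0.0
```

```bash
cat > look.py <<'E'
from h import *
import sys
o=bot.get_obs();c=bot.camera('wrist');print(o['time'],np.round(o['ee_pos'],4),np.round(o['tcp_rot'],2),o['opening'],np.round(o['wrist_force'],2))
cv2.imwrite(f'pics/{sys.argv[1]}.png',c['color'])
Z=dict(wheel_top=.066,wheel=.038,jaw_mark=.0455,gauge_mark=.0455)
a=np.radians(-22.45);u=np.array([-np.sin(a),np.cos(a)]);xx=np.array([np.cos(a),np.sin(a)])
for t,z in Z.items():
    for r in bot.mark_of('wrist',t)[:2]:
        p=at(c,o,r['location'],z);print(t,np.round(r['location'],1),round(r['confidence'],2),np.round(p,4),'cradle xy',np.round([xx@p[:2],u@p[:2]],4))
print('tcp cradle xy',xx@o['ee_pos'][:2],u@o['ee_pos'][:2])
E
python3 look.py w1
```

```text
2.6 [0.5575 0.0221 0.1793] [-1.7992e+02 -9.0000e-02  1.5730e+02] -0.00013718630557880306 [-0.93  0.65 -0.56]
wheel_top [242.2 191.4] 0.58 [0.5575 0.0047 0.066 ] cradle xy [0.5134 0.2173]
wheel_top [376.9 255.9] 0.44 [0.6727 0.1021 0.066 ] cradle xy [0.5827 0.3512]
wheel [244.9 181.8] 0.57 [0.5575 0.0059 0.038 ] cradle xy [0.513  0.2184]
jaw_mark [374.4 257.5] 0.58 [0.689  0.1027 0.0455] cradle xy [0.5976 0.3581]
gauge_mark [349.  257.9] 0.81 [0.6789 0.0771 0.0455] cradle xy [0.598  0.3305]
tcp cradle xy 0.5067721780628458 0.23335331158993924
```

View pics/w1.png

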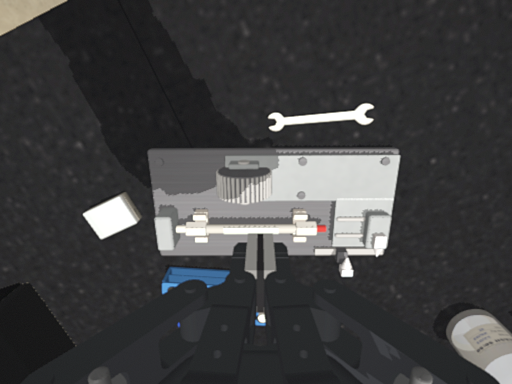

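The picture shows the wheel at (245,182), the stop's tip near (377,248) and the gauge's tip near (348,256). The gap is about 27 mm along the cradle, inside the 20–38 mm range. The shut fingertip is about 14 mm thick along the stroke.

Call:
arm_command:
  series:
    - [0, 0.005, 0.02, 0]
    - [0, 0.01, 0.05, 0]
    - [0, 0.012, 0.08, 0]
    - [0, 0.012, 0.1, 0]
    - [0, 0.012, 0.1, 0]

```text
time: 3.35
ee_pos: [0.5579, 0.037, 0.0792]
tcp_rot: [-179.9, -0.2, 157.6]
wrist_force: [-0.5, 0.6, 0.2]
opening: 0.0002
grasp_force: 0.0
```

Call:
arm_command:
  series:
    - [0, 0, 0, 0]
    - [0, 0, 0, 0]
    - [0, 0, 0, 0]
    - [0, 0, 0, 0]
    - [0, 0, 0, 0]

```text
time: 3.85
ee_pos: [0.5602, 0.0361, 0.082]
tcp_rot: [180.0, 0.0, 157.5]
wrist_force: [-0.0, 0.1, -0.0]
opening: 0.0002
grasp_force: 0.0
```

```bash
python3 look.py w2
```

```text
3.85 [0.5602 0.0361 0.082 ] [1.7998e+02 4.0000e-02 1.5749e+02] 0.00018221531810444852 [-0.03  0.06 -0.03]
wheel_top [210.  247.2] 0.72 [0.5566 0.0049 0.066 ] cradle xy [0.5126 0.217 ]
wheel [217.4 227.2] 0.74 [0.5572 0.0054 0.038 ] cradle xy [0.513  0.2177]
wheel [ 49.5 258. ] 0.27 [ 0.5328 -0.1197  0.038 ] cradle xy [0.5381 0.0928]
jaw_mark [403.1 327. ] 0.73 [0.6872 0.1045 0.0455] cradle xy [0.5952 0.359 ]
gauge_mark [364.3 332.2] 0.39 [0.6807 0.0753 0.0455] cradle xy [0.6004 0.3295]
tcp cradle xy 0.5039660227916154 0.24726666544231055
```

View pics/w2.png

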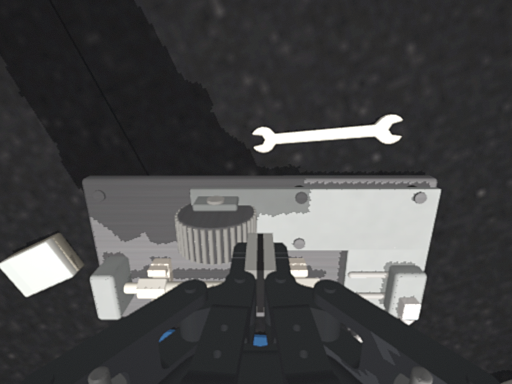

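Call:
arm_command:
  series:
    - [-0.005, -0.009, 0, 0]
    - [-0.009, -0.018, 0, 0]
    - [-0.009, -0.018, 0.006, 0]
    - [-0.009, -0.018, 0.013, 0]
    - [-0.009, -0.018, 0.013, 0]

```text
time: 4.6
ee_pos: [0.5606, 0.0159, 0.0669]
tcp_rot: [-180.0, -0.1, 157.5]
wrist_force: [0.2, -0.2, -1.1]
opening: -0.0002
grasp_force: 0.0
```

Call:
arm_command:
  series:
    - [0, 0, 0.002, 0]
    - [0, 0, 0.004, 0]
    - [0, 0, 0.006, 0]
    - [0, 0, 0.007, 0]
    - [0, 0, 0.007, 0]

```text
time: 5.1
ee_pos: [0.5616, 0.0163, 0.0619]
tcp_rot: [180.0, 0.0, 157.5]
wrist_force: [-1.1, 1.5, 5.0]
opening: 0.0002
grasp_force: 2.6
```

Call:
arm_command:
  series:
    - [0, -0.005, 0, 0]
    - [0, -0.01, 0, 0]
    - [0, -0.015, 0, 0]
    - [0, -0.02, 0, 0]
    - [0, -0.024, 0, 0]

```text
time: 5.6
ee_pos: [0.5526, -0.0062, 0.0622]
tcp_rot: [180.0, 0.1, 157.5]
wrist_force: [-0.5, 0.1, 5.1]
opening: 0.0003
grasp_force: 2.5
```

Call:
arm_command:
  series:
    - [0, 0, 0, 0]
    - [0, 0, 0, 0]
    - [0, 0, -0.006, 0]
    - [0, 0, -0.013, 0]
    - [0, 0, -0.013, 0]

```text
time: 6.1
ee_pos: [0.5527, -0.006, 0.0756]
tcp_rot: [180.0, 0.1, 157.5]
wrist_force: [0.5, 0.7, -0.7]
opening: -0.0003
grasp_force: 0.0
```

```bash
python3 look.py w3
```

```text
6.1 [ 0.5527 -0.006   0.0756] [1.7996e+02 7.0000e-02 1.5750e+02] -0.00025923872597752144 [ 0.49  0.65 -0.69]
wheel_top [277.  238.8] 0.92 [0.5561 0.0041 0.066 ] cradle xy [0.5124 0.2161]
wheel_top [275.7 217.7] 0.37 [0.5431 0.0084 0.066 ] cradle xy [0.4988 0.2151]
wheel [274.3 219.7] 0.64 [0.5568 0.0035 0.038 ] cradle xy [0.5133 0.2159]
jaw_mark [455.5 324.3] 0.88 [0.685  0.0979 0.0455] cradle xy [0.5957 0.3521]
gauge_mark [421.7 328.1] 0.79 [0.6789 0.0739 0.0455] cradle xy [0.5992 0.3275]
tcp cradle xy 0.5131021090275987 0.20548425189385355
```

Call:
arm_command:
  series:
    - [0, 0.012, 0, 0]
    - [0, 0.024, 0, 0]
    - [0, 0.024, 0.004, 0]
    - [0, 0.024, 0.009, 0]
    - [0, 0.024, 0.0135, 0]

```text
time: 6.85
ee_pos: [0.5615, 0.0165, 0.0607]
tcp_rot: [180.0, -0.0, 157.5]
wrist_force: [0.1, 2.7, 6.2]
opening: 0.0003
grasp_force: 3.6
```

Call:
arm_command:
  series:
    - [0, 0, 0, 0]
    - [0, -0.006, 0, 0]
    - [0, -0.012, 0, 0]
    - [0, -0.018, 0, 0]
    - [0, -0.024, 0, 0]

```text
time: 7.35
ee_pos: [0.5524, -0.0064, 0.0617]
tcp_rot: [180.0, 0.1, 157.5]
wrist_force: [-0.4, 0.5, 5.2]
opening: -0.0002
grasp_force: 2.6
```

Call:
arm_command:
  series:
    - [0, 0, 0, 0]
    - [0, 0, 0, 0]
    - [0, 0, -0.006, 0]
    - [0, 0, -0.013, 0]
    - [0, 0, -0.013, 0]

```text
time: 7.85
ee_pos: [0.5526, -0.0061, 0.0751]
tcp_rot: [180.0, 0.1, 157.5]
wrist_force: [0.0, -0.3, -0.7]
opening: -0.0001
grasp_force: 0.0
```

```bash
python3 look.py w4
```

```text
7.85 [ 0.5526 -0.0061  0.0751] [1.7997e+02 6.0000e-02 1.5749e+02] -0.00014070460926743358 [ 0.03 -0.25 -0.65]
wheel_top [278.2 241.1] 0.63 [0.5574 0.0042 0.066 ] cradle xy [0.5136 0.2167]
jaw_mark [444.  322.9] 0.88 [0.6796 0.09   0.0455] cradle xy [0.5938 0.3427]
gauge_mark [423.5 328.2] 0.65 [0.6788 0.0748 0.0455] cradle xy [0.5988 0.3284]
gauge_mark [443.6 323.5] 0.23 [0.6801 0.0896 0.0455] cradle xy [0.5943 0.3425]
tcp cradle xy 0.513074214708848 0.20538989027117097
```

Call:
arm_command:
  series:
    - [0, 0.012, 0, 0]
    - [0, 0.024, 0, 0]
    - [0, 0.024, 0.004, 0]
    - [0, 0.024, 0.009, 0]
    - [0, 0.024, 0.013, 0]

```text
time: 8.6
ee_pos: [0.5616, 0.0165, 0.0607]
tcp_rot: [180.0, 0.0, 157.5]
wrist_force: [-1.1, 1.8, 6.3]
opening: 0.0
grasp_force: 3.3
```

Call:
arm_command:
  series:
    - [0, 0, 0, 0]
    - [0, -0.006, 0, 0]
    - [0, -0.012, 0, 0]
    - [0, -0.018, 0, 0]
    - [0, -0.024, 0, 0]

```text
time: 9.1
ee_pos: [0.5523, -0.0063, 0.0616]
tcp_rot: [180.0, 0.0, 157.5]
wrist_force: [-0.8, 1.1, 6.5]
opening: 0.0
grasp_force: 3.0
```

Call:
arm_command:
  series:
    - [0, 0, 0, 0]
    - [0, 0, 0, 0]
    - [0, 0, -0.006, 0]
    - [0, 0, -0.013, 0]
    - [0, 0, -0.013, 0]

```text
time: 9.6
ee_pos: [0.5526, -0.0062, 0.075]
tcp_rot: [180.0, 0.1, 157.5]
wrist_force: [-0.7, 0.0, 0.5]
opening: 0.0003
grasp_force: 0.0
```

```bash
python3 look.py w5; python3 -c "
import cv2
a=cv2.imread('pics/w5.png')[260:380,340:512];cv2.imwrite('pics/w5c.png',cv2.resize(a,None,fx=4,fy=4,interpolation=2))"
```

```text
9.6 [ 0.5526 -0.0062  0.075 ] [1.7997e+02 6.0000e-02 1.5749e+02] 0.00025908901681552786 [-0.69  0.    0.52]
wheel_top [280.8 238.4] 0.95 [0.5563 0.0062 0.066 ] cradle xy [0.5118 0.2182]
jaw_mark [431.8 325.8] 0.81 [0.6788 0.081  0.0455] cradle xy [0.5965 0.3341]
gauge_mark [425.2 330.9] 0.75 [0.6818 0.0754 0.0455] cradle xy [0.6013 0.33  ]
gauge_mark [280.3 217.9] 0.5 [0.5533 0.0085 0.0455] cradle xy [0.5082 0.2191]
tcp cradle xy 0.5130869897476343 0.20532555000485594
```

View pics/w5c.png

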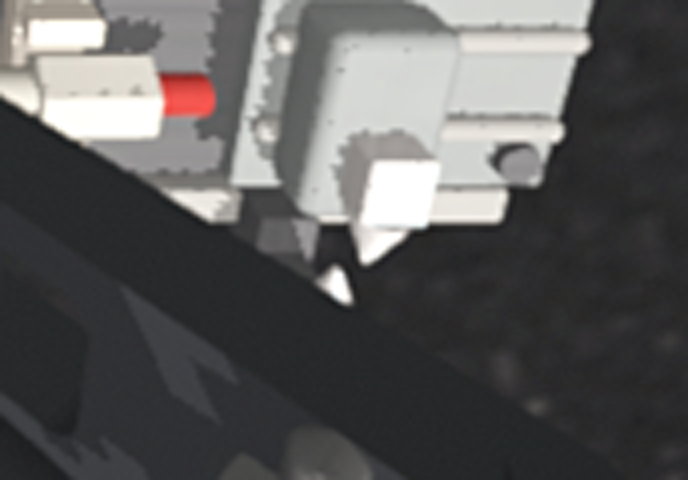

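The stop's tip is at px (431,326). The gauge cone is half hidden by the finger near (425,330), so the gap left is about 4–5 mm. I'll take a clear look from above.

Call:
arm_command:
  series:
    - [0, 0, -0.02, 0]
    - [-0.025, 0.035, -0.02, 0]
    - [-0.055, 0.075, -0.02, 0]
    - [-0.085, 0.115, -0.02, 0]
    - [-0.087, 0.126, -0.02, 0]

```text
time: 10.35
ee_pos: [0.6834, 0.0792, 0.0906]
tcp_rot: [-180.0, -0.1, 157.6]
wrist_force: [-0.9, -0.5, -0.4]
opening: -0.0001
grasp_force: 0.0
```

Call:
arm_command:
  series:
    - [0, 0, 0, 0]
    - [0, 0, 0, 0]
    - [0, 0, 0, 0]
    - [0, 0, 0, 0]
    - [0, 0, 0, 0]

```text
time: 10.85
ee_pos: [0.6805, 0.0763, 0.0949]
tcp_rot: [180.0, 0.1, 157.5]
wrist_force: [0.4, -0.6, -0.3]
opening: 0.0003
grasp_force: 0.0
```

```bash
python3 look.py w6; python3 -c "
import cv2
a=cv2.imread('pics/w6.png')[140:260,180:340];cv2.imwrite('pics/w6c.png',cv2.resize(a,None,fx=5,fy=5,interpolation=2))"
```

```text
10.85 [0.6805 0.0763 0.0949] [1.7997e+02 6.0000e-02 1.5745e+02] 0.00028187869784705694 [ 0.39 -0.58 -0.27]
wheel_top [53.7 82.3] 0.6 [0.5564 0.0051 0.066 ] cradle xy [0.5122 0.2172]
wheel [81.5 83.1] 0.63 [0.5562 0.0043 0.038 ] cradle xy [0.5124 0.2164]
jaw_mark [260.8 205.5] 0.55 [0.676  0.0795 0.0455] cradle xy [0.5944 0.3317]
gauge_mark [252.3 210.9] 0.68 [0.6776 0.0723 0.0455] cradle xy [0.5986 0.3256]
tcp cradle xy 0.5997797949477999 0.3303915189002948
```

View pics/w6c.png

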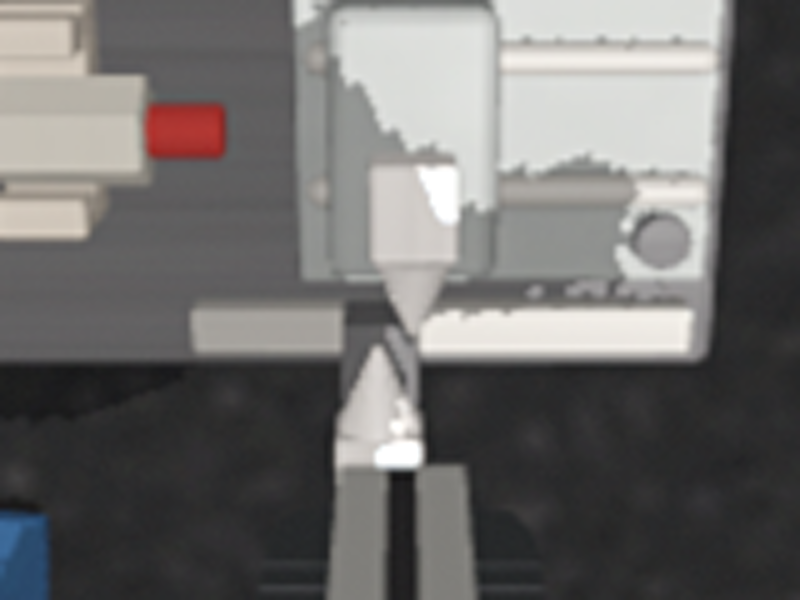

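Clear view: the stop's tip is at crop (413,335) and the gauge's at (378,345). That is 7 px, or about 4.6 mm still to go, so about 13 mm of rim.

Call:
arm_command:
  series:
    - [0.03, -0.035, 0, 0]
    - [0.06, -0.075, 0, 0]
    - [0.087, -0.108, 0, 0]
    - [0.087, -0.108, 0.006, 0]
    - [0.087, -0.108, 0.016, 0]

```text
time: 11.6
ee_pos: [0.5595, 0.0101, 0.0789]
tcp_rot: [179.9, 0.1, 157.4]
wrist_force: [0.8, -0.2, 0.4]
opening: -0.0
grasp_force: 0.0
```

Call:
arm_command:
  series:
    - [0, 0, 0.004, 0]
    - [0, 0, 0.008, 0]
    - [0, 0, 0.012, 0]
    - [0, 0, 0.0165, 0]
    - [0, 0, 0.0165, 0]

```text
time: 12.1
ee_pos: [0.5597, 0.0109, 0.0614]
tcp_rot: [180.0, 0.0, 157.5]
wrist_force: [-1.1, 1.1, 6.1]
opening: 0.0003
grasp_force: 3.4
```

Call:
arm_command:
  series:
    - [0, -0.003, 0, 0]
    - [0, -0.006, 0, 0]
    - [0, -0.009, 0, 0]
    - [0, -0.0125, 0, 0]
    - [0, -0.0125, 0, 0]

```text
time: 12.6
ee_pos: [0.555, -0.0009, 0.0622]
tcp_rot: [179.9, 0.1, 157.5]
wrist_force: [-1.7, -0.1, 5.5]
opening: 0.0003
grasp_force: 3.1
```

Call:
arm_command:
  series:
    - [0, 0, 0, 0]
    - [0, 0, -0.006, 0]
    - [0, 0, -0.014, 0]
    - [0, 0, -0.025, 0]
    - [0, 0, -0.034, 0]

```text
time: 13.1
ee_pos: [0.5545, -0.001, 0.0966]
tcp_rot: [180.0, 0.0, 157.5]
wrist_force: [0.7, 0.7, -0.1]
opening: 0.0002
grasp_force: 0.0
```

Call:
arm_command:
  series:
    - [-0.02, 0.03, 0, 0]
    - [-0.045, 0.07, 0, 0]
    - [-0.075, 0.11, 0, 0]
    - [-0.087, 0.12, 0, 0]
    - [-0.087, 0.12, 0, 0]

```text
time: 13.6
ee_pos: [0.6819, 0.0777, 0.0945]
tcp_rot: [-180.0, -0.0, 157.6]
wrist_force: [-0.4, -0.1, -0.9]
opening: -0.0001
grasp_force: 0.0
```

Call:
arm_command:
  series:
    - [0, 0, 0, 0]
    - [0, 0, 0, 0]
    - [0, 0, 0, 0]
    - [0, 0, 0, 0]
    - [0, 0, 0, 0]

```text
time: 14.1
ee_pos: [0.6804, 0.0762, 0.096]
tcp_rot: [180.0, 0.0, 157.5]
wrist_force: [0.1, -0.6, -0.7]
opening: -0.0
grasp_force: 0.0
```

```bash
python3 look.py w7; python3 -c "
import cv2
a=cv2.imread('pics/w7.png')[180:240,220:300];cv2.imwrite('pics/w7c.png',cv2.resize(a,None,fx=10,fy=10,interpolation=2))"
```

```text
14.1 [0.6804 0.0762 0.096 ] [1.7998e+02 3.0000e-02 1.5747e+02] -3.1941985134128174e-05 [ 0.08 -0.58 -0.71]
wheel_top [54.7 82.2] 0.91 [0.5561 0.0048 0.066 ] cradle xy [0.5121 0.2168]
wheel [85.6 84.7] 0.95 [0.5576 0.0055 0.038 ] cradle xy [0.5133 0.218 ]
jaw_mark [116.4 163.1] 0.7 [6.10e-01 4.00e-04 4.55e-02] cradle xy [0.5636 0.2333]
jaw_mark [254.6 205.8] 0.56 [0.6749 0.0751 0.0455] cradle xy [0.5951 0.3271]
tcp cradle xy 0.5997239499790579 0.3302497790222006
```

View pics/w7c.png

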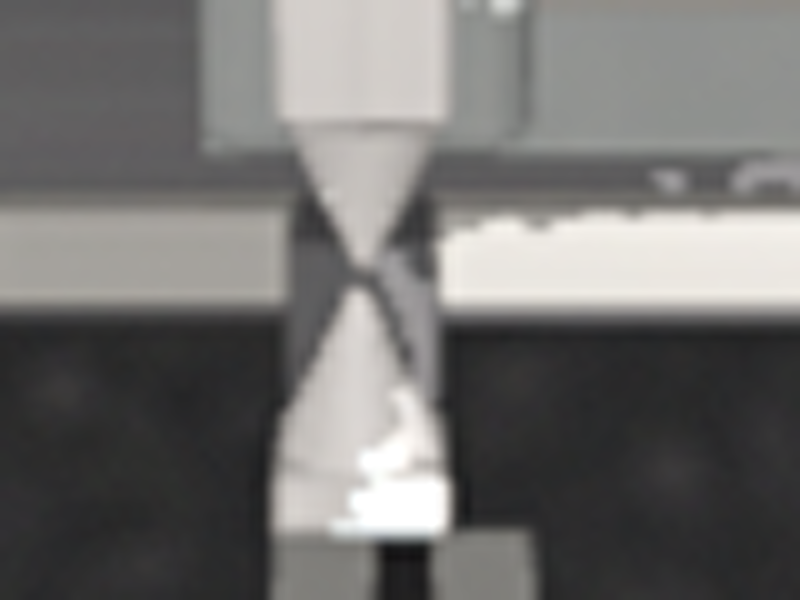

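The tips now stand opposite each other: stop at crop x 362, gauge at 357, which is 0.5 px or about 0.3 mm. Next I'll back off upward and hand in.

Call:
arm_command:
  series:
    - [0, 0, -0.02, 0]
    - [0, 0, -0.04, 0]
    - [0, 0, -0.06, 0]
    - [0, 0, -0.07, 0]
    - [0, 0, -0.07, 0]

```text
time: 14.85
ee_pos: [0.6812, 0.0766, 0.167]
tcp_rot: [179.9, 0.1, 157.5]
wrist_force: [-0.1, 0.1, 0.3]
opening: -0.0004
grasp_force: 0.0
```

```bash
python3 -c "
from workcell import bot
print(bot.get_obs()['ee_pos'],bot.job_done())"
```

```text
the job is handed in; nothing more can be done
[0.68124563 0.07660283 0.16696671] None
```

The stop's pointer stands opposite the gauge's pointer, within about 0.3 mm in the last close-up; it took four light wheel strokes (5–6.5 N read on the wheel), the finger is clear, and the job was handed in at about 15 s.

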